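# Hold a sample vial home in the sprung well of a vial reader

## Robot

A 6-joint arm with a two-finger parallel gripper is mounted at the origin on a cart in front of the work surface, level with it; the furniture and walls round the work are solid. World frame = base frame: x ahead of the robot, y to its left, z up, the work surface at z = 0. Lengths are in mm, angles in rad, forces in N, time in s.
With the tool pointing down it reaches from about 350 to 1000 mm from the base axis. Payload 7.1 kg.
Tool frame: the origin (TCP) lies on the front face of the gripper's body, between the roots of the fingers; the fingertips stand 73 mm ahead of it and the grasp point (between the pads) lies 54 mm ahead of it; z points along the fingers, y is the line along which they close (so a half turn about z gives the same grasp; the last joint's range is limited). The gripper opens to 85 mm and grips with 20 to 120 N. Pads are 22 mm wide; open, the fingers measure 114 mm over their backs; the gripper's body (76 mm by 85 mm) begins 54 mm behind the grasp point. The pads swing forward as they close: fully open they stand 13 mm farther back than shut.
Start: joints at [1.134, 0.423, 1.63, -0, 1.089, -0.019], TCP at [253.562, 571.237, 303.919] pointing down, gripper open.
Joint ranges: [-3, 3], [-0.9, 2.11], [0.09, 2.58], [-1.31, 4.45], [0.11, 2.69], [-2.54, 2.54]. Speed limits (rad/s): [2.39, 2.39, 3.01, 3.14, 3.14, 3.14].

## Interface

Orientations are given as a unit quaternion [x, y, z, w].
In Python, from rig import r gives the robot as it stands. Calls block until the motion is done:
- r.movep(position, orientation): joint-space move of the TCP to a pose.
- r.move_l(position, orientation=None, max_speed=150): straight line of the TCP; orientation=None keeps the orientation; max_speed is the mean speed in mm/s.
- r.move_j(angles): joint-space move.
- r.open_gripper() and r.close(squeeze=None): open the fingers fully, or close them until they stop; squeeze is the grip in N (None keeps the last).
- r.sleep(seconds).
- r.ik(position, orientation): joint angles nearest the present ones, or None.
- r.sense(): the state.
- r.get_image(name): name is "scene" or "top" or "wrist"; returns the picture (480x640x3 uint8, red, green, blue); there is no depth.
- r.camera_info(name): a dict with "intrinsics" (3x3 intrinsics, pixels), "position" and "rotation" of the camera in the world. Camera axes: x right, y down, z forward; pixel columns grow to the right and rows downward; lengths in mm; the calibration is good to about 2 mm. A picture is of the moment at which its call begins: read the wrist's pose just before it. camera_info takes no time and is no camera call; for the wrist camera it gives the pose at the moment of the call.
A pose or a line that the arm cannot do raises r.Unreachable and nothing moves.
- r.sign_off(): hands the job in; it is judged then, once.
The state is a dict: "clock": time; "qpos": joint angles; "joint_velocities": joint speeds; "effort": joint torques, N m; "tcp_pos": TCP position; "tcp_rot": TCP orientation; "ft_force": force on the tool from outside, world axes, zero at the start; "ft_torque": the same for the moment, N m; "opening": finger opening in mm; "gripper_force": force on a finger pad.
Only numpy, scipy, OpenCV 4.12 (cv2) and the standard library are available. Lean on these libraries where they do the work, as an engineer would, in place of code of your own. Each camera call takes 0.05 s, during which the arm holds its last target. There are 200 camera calls.

## Task

In the vial rack that stands nearest the robot, close to the vial reader, one vial stands alone at one end: take it, put it foot first into the reader's well, and press it straight down against the sprung plunger until its foot rests on the hard stop, firmly but without forcing it. Keep the vial pressed home and still: the program finishes while the gripper is still holding it down. Leave the pair of vials at the other end of the rack, the stopper and the covered dish where they are.

Things in the scene. Friction and masses are not known exactly. Their poses are not given: they have to be found in the camera images.
- vial: the vial to be read: an upright glass sample vial with a black screw cap, round, 20 mm in diameter (cap 19 mm), 53 mm tall, the cap from 42 mm up, 13 to 25 g. It stands alone in a corner cell of the rack, the other cells of that half being empty. Origin: centre of its underside, z up its axis
- rack: clear rack fixed to the bench, nearer the robot than another, full rack at the back, 58 x 138 mm, walls 26 mm high, 2 x 5 square cells of 25 mm, 27 mm apart, floor 3 mm thick. Origin: centre of its underside; x along its short side, y along its long side. The lone vial stands in the cell at x = +13.5 mm, y = +53.5 mm, top 56 mm above the bench; the pair at y = -53.5 mm
- reader: the vial reader: a low white box on a grey foot, fixed to the bench, 110 x 90 mm, flat top 50 mm above the bench. Origin: centre of its underside; x along its long side, z up. Three grey keys in its -x face, a flat black display (1.5 mm proud) on top near its +x end; the round well opens in the top at x = -14 mm, y = 0
- well_mouth (a point): centre of the mouth of the reader's well, level with the reader's flat top, 50 mm above the bench; z up. The well is a vertical round hole, 25 mm in diameter with a 3 mm chamfer. The top of the plunger at rest lies 14 mm below this point, the hard stop 22 mm below it; with the vial home 31 mm of it stands out above the top
- plunger (a joint): steel pin, 11 mm in diameter, standing in the middle of the well; reads 0 at rest (up) and grows as it is pressed down, in m; spring of 3 N at rest, growing to 6.2 N at 0.008 m, where the vial's foot meets the stop ring (0.0080, give or take 0.0005)
- stop_ring: the hard stop: a fixed steel ring round the plunger at the foot of the well, 14 mm inside diameter, its upper face 22 mm below the mouth. Origin: centre of the ring's underside, 4 mm below that face. The vial's push on it should be some 3 to 20 N in addition to the spring's, and must never exceed 60 N (35 N at the end)
- vial_pair_a: bystander, one of two like vials (20 mm in diameter, 53 mm tall) standing side by side at the rack's other end; origin: centre of its underside
- vial_pair_b: bystander, the other vial of the pair; origin: centre of its underside
- stopper: bystander, brown rubber stopper, 30 mm in diameter, 28 mm tall, standing on the bench; origin: centre of its underside
- petri_dish: bystander, covered dish, 62 mm in diameter, 14 mm high, lying on the bench; origin: centre of its underside
Not all that is in view belongs to the job. What is shaped like the reader but yellow is not meant.

How it is judged:
By the outcome, as a careful person would: the job done as asked, in the order asked, and still so for the second after the job is handed in, while the arm keeps its last pose, push and grip.
It also fails if it takes over 43 s, if anything falls off the work surface, if the arm or the gripper's body presses on something with over 40 N, if the wrist force passes 120 N, or if a joint passes its speed limit or range.

## Working session

There is one attempt and no reset: what is moved stays moved. The work goes in short steps, each a Python script; the robot and the scene stay as the last script left them, time stands still between calls to the robot, and variables do not carry over. Pictures are saved under pics/ and viewed, at most 10 in all, crops included, and the job is handed in when it is done.

```bash
mkdir -p pics; ls; python3 - <<'E'
from rig import r
import cv2,numpy as np
for n in("scene","top"):
    cv2.imwrite(f"pics/{n}0.png",r.get_image(n)[:,:,::-1]); c=r.camera_info(n); print(n,{k:np.round(v,3).tolist() for k,v in c.items() if k in("intrinsics","position","rotation")})
s=r.sense();print(s["clock"],s["tcp_rot"],s["ft_force"],s["opening"])
E
```

```text
pics
scene {'intrinsics': [[492.905, 0.0, 315.01], [0.0, 492.905, 245.12], [0.0, 0.0, 1.0]], 'position': [334.501, 638.872, 732.305], 'rotation': [-0.193, 0.925, -0.318, 0.076]}
top {'intrinsics': [[542.01, 0.0, 320.438], [0.0, 542.01, 242.901], [0.0, 0.0, 1.0]], 'position': [389.266, 152.783, 1157.823], 'rotation': [-0.702, 0.706, -0.067, 0.058]}
0.1 [ 2.07386196e-01  9.78258875e-01 -7.16074938e-04 -1.63917598e-04] [ 0.62192088  0.86408688 -0.75376098] 85.46030142519733
```

View pics/top0.png

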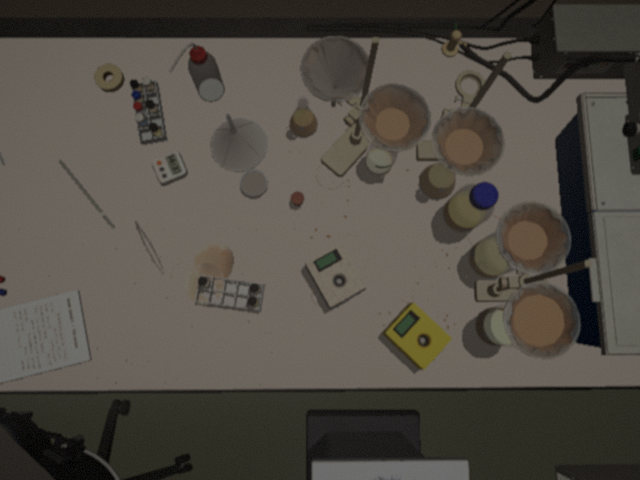

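View pics/scene0.png

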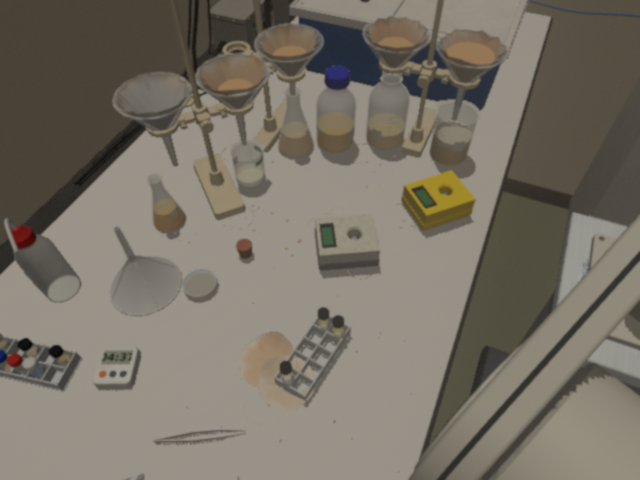

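Top view: the near rack is at about (230,294), with the lone vial's cap at (203,282) and the pair at (240–257,288–302). The white reader is at (335,279), with its well at (339,281). The scene view shows the same vial at (286,369) and the well at (354,233). Next I'll compute coordinates and look with the wrist camera.

```bash
cat > h.py <<'E'
import numpy as np,cv2
from rig import r
from scipy.spatial.transform import Rotation as R
def cast(ci,uv,z):
    K=np.array(ci["intrinsics"]);d=R.from_quat(ci["rotation"]).apply(np.linalg.inv(K)@[uv[0],uv[1],1]) if np.ndim(ci["rotation"])==1 else np.array(ci["rotation"])@np.linalg.inv(K)@[uv[0],uv[1],1]
    p=np.array(ci["position"]);return p+d*(z-p[2])/d[2]
def proj(ci,P):
    q=R.from_quat(ci["rotation"]).inv().apply(np.array(P)-ci["position"]);q=np.array(ci["intrinsics"])@q;return q[:2]/q[2]
def down(yaw): # tool z down, tool y axis at angle yaw+90deg-ish: y=(−sin,cos) mirrored
    y=np.array([np.cos(yaw),np.sin(yaw),0]);z=np.array([0,0,-1.]);return R.from_matrix(np.c_[np.cross(y,z),y,z]).as_quat()
E
python3 - <<'E'
from h import *
t=r.camera_info("top");s=r.camera_info("scene")
for n,u,v,z in(("vial",(203,282),(286,367),56),("well",(339,281),(354,233),50),("pairA",(240,302),(323,314),56),("pairB",(257,288),(338,322),56),("stopper",(297,199),(245,245),28),("dish",(254,184),(200,283),14)):
    print(n,cast(t,u,z).round(1),cast(s,v,z).round(1))
w=r.camera_info("wrist");S=r.sense();T=R.from_quat(S["tcp_rot"])
print("cam in tcp",T.inv().apply(np.array(w["position"])-S["tcp_pos"]),(T.inv()*R.from_quat(w["rotation"])).as_matrix().round(3),np.array(w["intrinsics"]).round(1))
print("tool y",T.apply([0,1,0]))
t=cv2.imread("pics/top0.png")[220:340,180:380];cv2.imwrite("pics/topc.png",cv2.resize(t,(800,480),interpolation=2)*1)
E
```

```text
vial [507.4 377.3  56. ] [508.1 382.4  56. ]
well [508.5 100.3  50. ] [510.  101.7  50. ]
pairA [466.4 301.4  56. ] [493.6 279.4  56. ]
pairB [494.5 267.5  56. ] [466.6 283.3  56. ]
stopper [688.1 187.2  28. ] [687.9 188.6  28. ]
dish [725.9 281.5  14. ] [726.6 285.4  14. ]
cam in tcp [ 73.08662123   1.40515169 -70.31015474] [[-0.001 -0.958 -0.287]
 [ 1.    -0.    -0.001]
 [ 0.001 -0.287  0.958]] [[350.8   0.  319.2]
 [  0.  350.8 234.2]
 [  0.    0.    1. ]]
tool y [ 0.40575454  0.91398091 -0.001469  ]
```

View pics/topc.png

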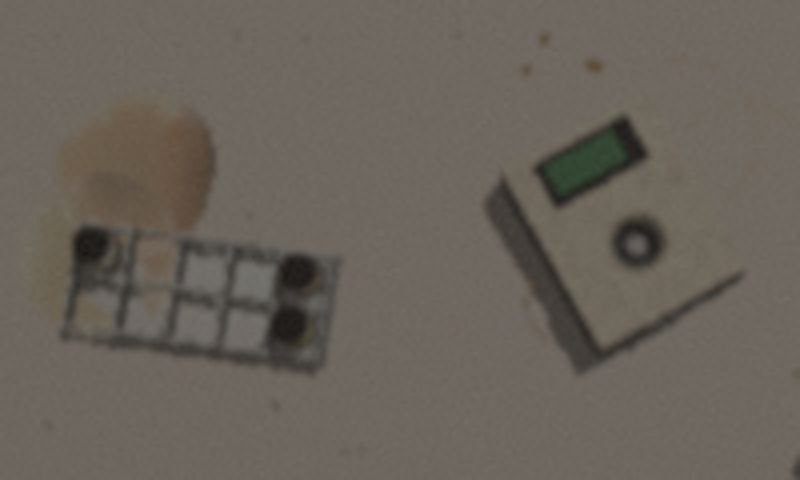

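Crop: the lone cap is at (90,245), which is (202.5,281) in the full image. The pair is at (298,272) and (289,326), and the well at (638,240), which is (339.5,280). The display lies up and left of the well. Next, wrist views over both targets.

```bash
python3 - <<'E'
from h import *
import json
t=r.camera_info("top")
f=lambda a:(180+a[0]/4,220+a[1]/4)
v=cast(t,f((90,245)),56);pm=(cast(t,f((298,272)),56)+cast(t,f((289,326)),56))/2
w=cast(t,f((638,240)),50);d=cast(t,f((592,160)),51.5)
print(v,w,"rack y",np.degrees(np.arctan2(*(cast(t,f((76,228)),26)-cast(t,f((338,258)),26))[1::-1])),"reader x",np.degrees(np.arctan2(*(d-w)[1::-1])))
out={}
for n,p,yaw in(("well",w,np.radians(121)),("vial",v,np.radians(83))):
    r.movep([p[0],p[1],p[2]+172],down(yaw)); r.sleep(.3)
    ci=r.camera_info("wrist");S=r.sense();im=r.get_image("wrist")
    cv2.imwrite(f"pics/w_{n}.png",im[:,:,::-1]);out[n]={k:np.array(ci[k]).tolist() for k in("intrinsics","position","rotation")}
    print(n,S["clock"],S["tcp_pos"],S["qpos"].round(2) if hasattr(S["qpos"],"round") else S["qpos"],proj(ci,p))
json.dump(out,open("ci.json","w"))
a=np.hstack([cv2.imread(f"pics/w_{n}.png")[60:420,120:520] for n in("well","vial")]);cv2.imwrite("pics/w_both.png",a)
E
```

```text
[508.89327204 378.36579526  56.        ] [510.60025835  99.22595532  50.        ] rack y 83.14408194757833 reader x 29.358158425228954
well 2.3583 [510.58800379  99.61867024 222.02694001] [ 0.17  0.39  1.92 -0.    0.83 -1.94] [318.05290488 233.24807438]
vial 3.7917 [509.28864281 377.51286022 228.07933006] [ 0.62  0.53  1.66 -0.    0.96 -0.83] [318.92370692 233.56865738]
```

View pics/w_both.png

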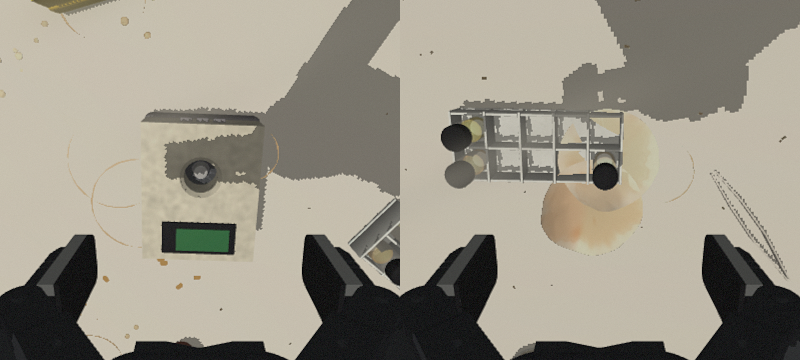

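Wrist views: the well is at full-image (320,235) and the vial cap at (325,237), with the pair well clear. Now I'll refine both centres.

```bash
python3 - <<'E'
from h import *
import json
C=json.load(open("ci.json"));big=[]
for n,c,z in(("well",(320,235),50),("vial",(325,237),56)):
    im=cv2.imread(f"pics/w_{n}.png");g=cv2.GaussianBlur(cv2.cvtColor(im,6),(3,3),0)
    for th in(40,60,80,100,120):
        m=(g<th).astype(np.uint8);m2=np.zeros_like(m);m2[c[1]-30:c[1]+30,c[0]-30:c[0]+30]=m[c[1]-30:c[1]+30,c[0]-30:c[0]+30]
        k,_=cv2.findContours(m2,0,1)
        if k:
            k=max(k,key=cv2.contourArea);o,rad=cv2.minEnclosingCircle(k);e=cv2.fitEllipse(k) if len(k)>5 else 0
            print(n,th,np.round(o,1),round(rad,1),cv2.boundingRect(k),np.round(e[0],1),np.round(e[1],1),cast(C[n],o,z).round(1))
    big.append(cv2.resize(im[c[1]-30:c[1]+30,c[0]-30:c[0]+30],(400,400),interpolation=0))
cv2.imwrite("pics/big.png",np.hstack(big))
E
```

```text
Traceback (most recent call last):
TypeError: 'int' object is not subscriptable
```

```bash
python3 - <<'E'
from h import *
import json
C=json.load(open("ci.json"));big=[]
for n,c,z in(("well",(320,235),50),("vial",(325,237),56)):
    im=cv2.imread(f"pics/w_{n}.png");g=cv2.GaussianBlur(cv2.cvtColor(im,6),(3,3),0)
    for th in(40,60,80,100,120):
        m=(g<th).astype(np.uint8);m2=np.zeros_like(m);m2[c[1]-30:c[1]+30,c[0]-30:c[0]+30]=m[c[1]-30:c[1]+30,c[0]-30:c[0]+30]
        k,_=cv2.findContours(m2,0,1)
        if k:
            k=max(k,key=cv2.contourArea)
            o,rad=cv2.minEnclosingCircle(k)
            print(n,th,np.round(o,1),round(rad,1),cv2.boundingRect(k),cast(C[n],o,z).round(1))
    big.append(cv2.resize(im[c[1]-30:c[1]+30,c[0]-30:c[0]+30],(400,400),interpolation=0))
cv2.imwrite("pics/big.png",np.hstack(big))
E
```

```text
well 40 [313. 238.] 0.0 (313, 238, 1, 1) [515.6  97.9  50. ]
well 60 [316.7 233.1] 12.1 (305, 221, 19, 24) [511.   98.3  50. ]
well 80 [319.7 234. ] 16.5 (304, 219, 32, 32) [510.5 100.5  50. ]
well 100 [320.1 234.5] 21.4 (299, 217, 43, 35) [510.6 101.   50. ]
well 120 [319.5 223. ] 34.6 (290, 205, 60, 48) [503.5  96.2  50. ]
vial 40 [324.6 235.7] 12.5 (313, 224, 24, 25) [511.  382.2  56. ]
vial 60 [324.6 235.9] 13.1 (312, 223, 26, 27) [511.1 382.2  56. ]
vial 80 [324.1 235.5] 14.1 (310, 223, 28, 27) [510.8 381.9  56. ]
vial 100 [323.8 235. ] 15.1 (309, 223, 30, 27) [510.4 381.7  56. ]
vial 120 [324.  225.9] 24.2 (309, 207, 33, 44) [503.7 382.7  56. ]
```

View pics/big.png

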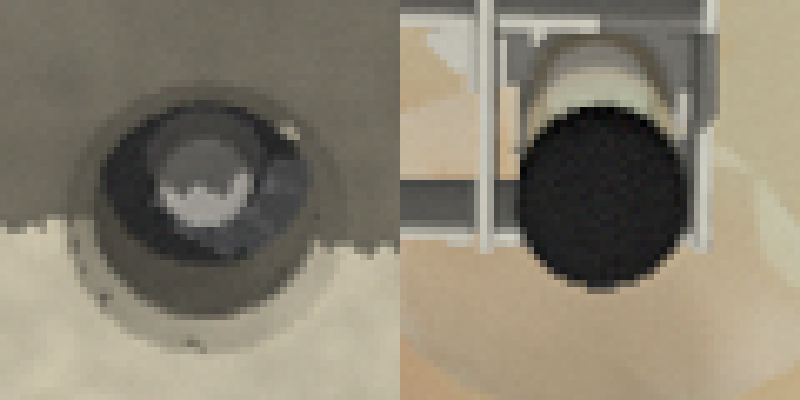

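Zoom: the well's chamfer circle is centred at about full-image (320.5,237.2), and the cap is a clean disc at (324.6,235.8), which puts the vial at (511,382). Grasp next.

```bash
python3 - <<'E'
from h import *
import json
C=json.load(open("ci.json"));print("well",cast(C["well"],(320.4,237.2),50),cast(C["well"],(320,236),47))
q=down(np.radians(83));x,y=511,382
r.movep([x,y,160],q);r.move_l([x,y,102],q,100);r.sleep(.2)
S=r.sense();print(S["clock"],S["tcp_pos"],S["ft_force"])
r.close(60);r.sleep(.3);S=r.sense();print(S["clock"],S["tcp_pos"],S["opening"],S["gripper_force"],S["ft_force"])
r.move_l([x,y,190],q,120);r.sleep(.3);S=r.sense();print(S["clock"],S["tcp_pos"],S["opening"],S["gripper_force"],S["ft_force"])
cv2.imwrite("pics/held.png",r.get_image("wrist")[:,:,::-1]);ci=r.camera_info("wrist")
T=R.from_quat(S["tcp_rot"]);print("cap exp",proj(ci,T.apply([0,0,46])+S["tcp_pos"]))
E
```

```text
well [512.28207026 102.21296508  50.        ] [512.43510302 101.97415711  47.        ]
5.15 [511.37774238 382.25132866 102.71834607] [0.37478233 0.22263068 0.87072117]
6.0833 [511.07381121 381.99249916 102.173889  ] 17.68044610985088 58.666252645198256 [-1.56303161 -1.60890687  4.29460678]
7.2667 [510.79730528 381.85572768 189.31238078] 17.51982158047832 58.52259017410688 [-0.2137662  -0.57946163 -0.49310745]
cap exp [316.09869389 329.90343265]
```

View pics/held.png

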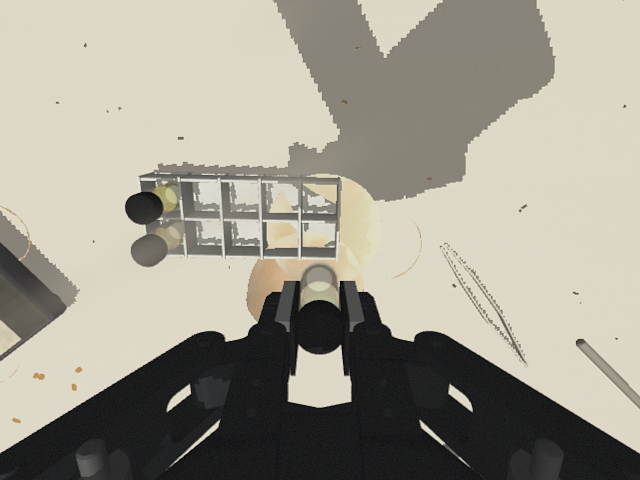

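The vial is held upright with its cap at (320,329), about 1.5 mm off in the camera's x, which I take as camera bias. The rack's pair is untouched. Next I'll move over the well and check from the fixed cameras.

```bash
python3 - <<'E'
from h import *
q=down(np.radians(121));x,y=512.5,100.8
r.movep([x,y,200],q);r.move_l([x,y,155],q,100);r.sleep(.3)
S=r.sense();print(S["clock"],S["tcp_pos"],S["opening"],S["ft_force"],S["ft_torque"])
a=r.get_image("scene")[:,:,::-1];b=r.get_image("wrist")[:,:,::-1]
c=r.camera_info("scene");print(proj(c,[x,y,56])-[304,183],proj(c,[x,y,50])-[304,183])
cv2.imwrite("pics/over.png",np.hstack([cv2.resize(a[183:283,304:404],(400,400),interpolation=2),cv2.resize(b[160:360,220:420],(400,400),interpolation=2)]))
E
```

```text
9.3083 [512.79347103 100.83506842 155.53267866] 17.244813183108164 [ 0.47505588 -0.30006236 -0.01283384] [ 0.0241729   0.04215804 -0.02322021]
[49.0130103  47.08159117] [48.87034016 49.2268165 ]
```

View pics/over.png

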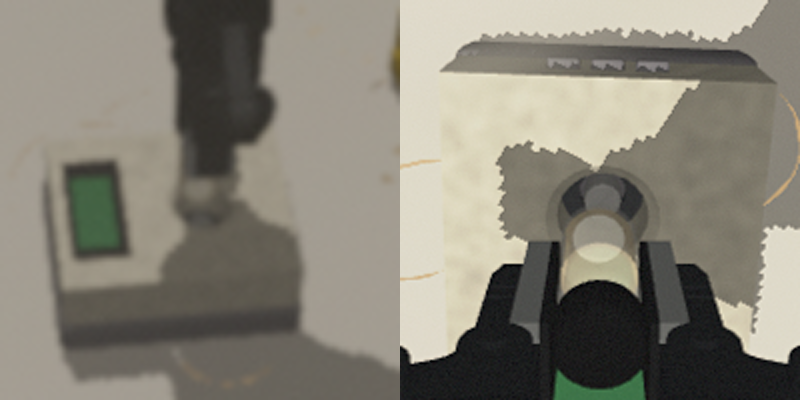

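The well's outer circle and the vial foot line up within about 1 mm (well centre x≈603, foot x≈599.5 in the right crop), so I'll nudge 0.7 mm and insert under force watch.

```bash
python3 - <<'E'
from h import *
q=down(np.radians(121));x,y=512.1,101.4
z=155;log=[]
while z>124:
    z-=2 if z>138 else 0.75
    r.move_l([x,y,z],q,30);r.sleep(.05)
    S=r.sense();f=np.array(S["ft_force"]);print(round(S["clock"],2),round(z,2),np.round(S["tcp_pos"],1),f.round(1),round(S["opening"],2))
    if f[2]>13 or np.hypot(f[0],f[1])>8 or (z>138 and f[2]>3): break
E
```

```text
9.71 153 [512.  101.4 152.9] [ 0.3 -0.4  1. ] 17.36
10.01 151 [512.1 101.4 150.9] [ 0.2  0.3 -0.3] 17.0
10.31 149 [512.  101.4 148.9] [ 0.5 -0.2 -0.2] 17.24
10.61 147 [512.  101.4 146.9] [ 0.5 -0.5  0.4] 17.23
10.91 145 [512.1 101.4 144.9] [-0.2  0.2 -0.1] 17.06
11.21 143 [512.1 101.4 142.9] [-0.4 -0.5 -0.2] 17.61
11.51 141 [512.  101.4 140.9] [ 0.2 -0.6  0.2] 16.94
11.81 139 [512.  101.4 138.9] [-0.8 -0.7 -1.2] 17.33
12.11 137 [512.1 101.4 136.9] [-0.3 -0.3 -0.5] 17.6
12.41 136.25 [512.1 101.4 136.3] [ 0.4  0.3 -0.6] 17.63
12.71 135.5 [512.1 101.4 135.5] [ 0.6 -0.5  0.1] 17.02
13.01 134.75 [512.2 101.4 134.9] [-0.5  0.3  3.5] 17.36
13.31 134.0 [512.2 101.4 134.1] [0.4 0.  2.5] 17.3
13.61 133.25 [512.2 101.4 133.3] [-0.3 -0.1  3.6] 17.39
13.91 132.5 [512.2 101.4 132.5] [0.5 0.1 3.8] 17.29
14.21 131.75 [512.2 101.4 131.8] [0.1 0.2 3.9] 17.38
14.51 131.0 [512.2 101.4 131. ] [ 0.3 -0.7  4.5] 17.18
14.81 130.25 [512.2 101.4 130.3] [0.2 0.6 4.8] 17.38
15.11 129.5 [512.2 101.4 129.5] [-0.3  0.1  5.3] 17.62
15.41 128.75 [512.2 101.4 128.8] [0.5 0.  5.5] 17.58
15.71 128.0 [512.2 101.4 128.1] [0.5 0.1 5.2] 17.52
16.01 127.25 [512.2 101.4 127.3] [1.1 0.9 5.3] 17.45
16.31 126.5 [512.2 101.4 127. ] [-1.1 -0.  11.1] 17.42
16.61 125.75 [512.3 101.5 126.9] [-3.4 -0.9 18.9] 17.35
```

```bash
python3 - <<'E'
from h import *
F=[]
for i in range(10):
    r.sleep(.1);S=r.sense();F.append(np.r_[S["ft_force"],S["tcp_pos"]])
F=np.array(F);print(S["clock"],F[:,2].round(1),F.mean(0).round(2),S["opening"])
a=r.get_image("scene")[:,:,::-1];b=r.get_image("wrist")[:,:,::-1]
cv2.imwrite("pics/home.png",np.hstack([cv2.resize(a[183:283,304:404],(400,400),interpolation=2),cv2.resize(b[160:360,220:420],(400,400),interpolation=2)]))
E
```

```text
17.6083 [18.5 18.6 18.7 18.4 19.1 19.1 18.5 19.1 18.5 18.7] [-3.0200e+00 -4.6000e-01  1.8720e+01  5.1229e+02  1.0146e+02  1.2693e+02] 17.571104222357313
```

View pics/home.png

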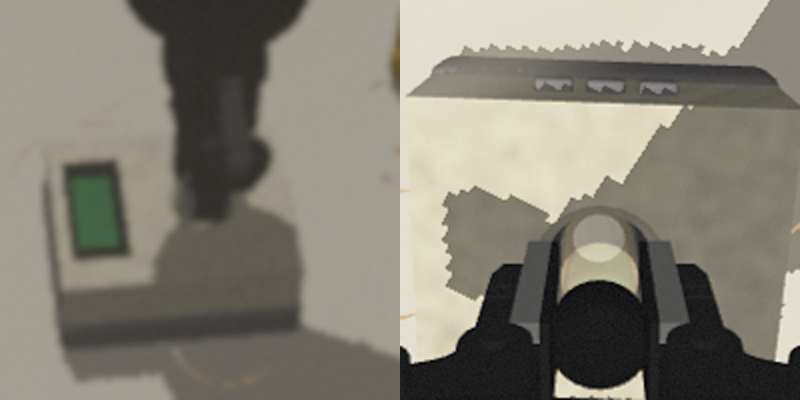

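The vial sits in the well and hasn't slipped in the grip (cap still at (600,333) in the right crop). The total push is steady at 18.7 N, about 12.5 N of it on the stop, and the fingertips are 4 mm above the reader. I'm handing the job in.

```bash
python3 -c "
from rig import r
print(r.sign_off())"
```

```text
the job is handed in; nothing more can be done
None
```

The lone vial is in the reader's well, pressed onto the hard stop with about 12.5 N beyond the spring and still held by the gripper; the job was handed in at about 17.7 s, and no verdict was returned.

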